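# Load the deburring machine, shut its tray and hold the run lever level

### The job

Slip the steel bush (the round part with a hole right through it) upright over the pin in the machine's open tray and let go of it, then push the tray fully home. Only after that press the sprung hold-to-run lever down until it is level - not on down to its bottom stop - and finish while still holding it level; letting it spring up stops the machine. Leave the solid round and the flanged hub where they lie.

Things in the scene. Friction and masses are not known exactly. Their poses are not given: they have to be found in the camera images.
- bush_center (a point): centre (half-way up) of the loose steel bush: a plain upright ring, 44 mm outside diameter, 24 mm bore right through, 50 mm tall, about 0.4 kg, standing on the bench at the start; z axis along the bore
- solid_center (a point): centre of a loose solid steel round, 44 mm diameter, 50 mm tall, no hole; not used, to be left in its place
- hub_center (a point): centre of a loose solid steel flanged hub, a 60 mm disc 12 mm thick with a 36 mm boss on it, 45 mm tall over all, no hole; not used, to be left in its place
- machine: the fixed bench deburring machine, a low hood 190 mm wide, 240 mm deep and 92 mm high (a gearbox and motor stand on top, from 120 mm behind the front to the back, up to 235 mm high). Origin on the bench under the middle of the hood's front face; x axis points from the front into the machine, z up. The tray slides out of the front, against the machine's x axis; the mouth is 166 mm wide and 78 mm high
- tray (a joint): how far the tray is out, m: 0 fully home (front plate against the hood), 0.15 fully out. It slides with about 3 N of friction and stays where it is left
- tray_pin (a point): foot of the tray's upright pin, on the tray floor (12 mm above the bench), moving with the tray; axes as the machine's. The pin is 16 mm in diameter and 25 mm high with a tapered top. It stands 52 mm behind the inside of the front plate, mid-way across. The tray is 130 mm wide and 154 mm long inside, with side walls up to 30 mm above the bench
- tray_front (a point): middle of the outer face of the tray's flat front plate, 42 mm above the bench; the plate is upright, 180 mm wide, 8 mm thick, from 6 to 78 mm above the bench, moving with the tray; axes as the machine's. Push here, along the machine's x axis, to close it
- stand: the fixed stand of the hold-to-run lever with the lever on it: base plate 130 by 90 mm, two grey cheeks 117 mm high, 62 mm over their outsides. Origin on the bench in the middle of the base plate's near edge; x axis points away from the lever's pad, z up
- lever_pivot (a point): the lever's pivot, on the stand, 100 mm above the bench; axes as the stand's
- lever (a joint): how far the lever is pressed down, rad: 0 released (its pad end 0.30 rad above level), 0.30 level, 0.60 on the bottom stop. A spring pushes it back up: at the pad about 4 N at the top, 8 N when level, 12 N at the bottom
- lever_pad (a point): middle of the upper face of the lever's flat square pad, 60 by 56 mm, 130 mm from the pivot and 5 mm above the line through it, against the stand's x axis; it goes down along an arc about the pivot, from about 143 mm above the bench when released to 105 mm when level and 67 mm on the bottom stop
There are look-alikes about, which are no part of the job. What is shaped like the stand but pink is not meant.

How it is judged (in metres and radians):
On the way, in this order (a step that is already met when the one before it is completed fails the run):
1. the bush stands on the tray, over the pin, let go of, with the tray still out (horizontal distance between bush_center and tray_pin below 0.007 m and z of bush_center in the frame of tray_pin between 0.02 and 0.03 m and angle between bush_center's own z axis and vertical below 0.12 rad and contact force between the fingers and anything else below 0.3 N and value of joint tray above 0.06 m), for 0.2 s.
2. the tray is fully home with the bush on its pin (horizontal distance between bush_center and tray_pin below 0.007 m and z of bush_center in the frame of tray_pin between 0.02 and 0.03 m and angle between bush_center's own z axis and vertical below 0.12 rad and value of joint tray below 0.006 m), for 0.2 s.
3. the lever is pressed level (value of joint lever between 0.2 and 0.4 rad and value of joint tray below 0.006 m), for 0.3 s.
At the end, for the whole second after the job is handed in: The robot is holding the lever within 0.10 rad of level (joint 0.20 to 0.40), pressing the stand's lever with more than 3 N; the tray is home to 6 mm, the bush stands upright over the pin on the tray floor, and the solid round and the hub are within 30 mm of where they were (all of step 3 and horizontal distance between bush_center and tray_pin below 0.007 m and z of bush_center in the frame of tray_pin between 0.02 and 0.03 m and angle between bush_center's own z axis and vertical below 0.12 rad and contact force between any of the fingers, the arm and stand above 3 N and distance of each of solid_center, hub_center from where it was at the start of the episode below 0.03 m); the arm keeps its last pose, push and grip.
It fails at once if the lever is pressed while the tray is still out (value of joint lever above 0.12 rad and value of joint tray above 0.012 m).
It fails at once if the lever is pushed down to its bottom stop (value of joint lever above 0.56 rad).
It fails at once if the solid round or the hub is moved (distance of any of solid_center, hub_center from where it was at the start of the episode above 0.03 m).
It also fails if it takes over 64 s, if anything falls off the work surface, if the arm or the gripper's body presses on something with over 40 N, if the wrist force passes 120 N, or if a joint passes its speed limit or range.

### The arm

A 6-joint arm with a two-finger parallel gripper is mounted at the origin on the work surface. World frame = base frame: x ahead of the robot, y to its left, z up, the work surface at z = 0. Lengths are in mm, angles in rad, forces in N, time in s.
With the tool pointing down it reaches from about 350 to 975 mm from the base axis. Payload 7.1 kg.
Tool frame: the origin (TCP) lies between the finger pads; the fingertips stand 19 mm ahead of it and the grasp point (between the pads) is the TCP; z points along the fingers, y is the line along which they close (so a half turn about z gives the same grasp; the last joint's range is limited). The gripper opens to 88 mm and grips with 3 to 60 N. Pads are 20 mm wide; open, the fingers measure 115 mm over their backs; the gripper's body (75 mm by 178 mm) begins 61 mm behind the grasp point.
Start: joints at [1.231, 0.423, 1.63, -0, 1.089, -0.019], TCP at [197.047, 593.108, 241.675] pointing down, gripper open.
Joint ranges: [-3, 3], [-0.9, 2.11], [0.09, 2.58], [-1.31, 4.45], [0.11, 2.69], [-2.54, 2.54]. Speed limits (rad/s): [2.39, 2.39, 3.01, 3.14, 3.14, 3.14].

### API

Orientations are given as a rotation vector (axis times angle).
In Python, from workcell import ctrl gives the robot as it stands.
- The arm moves only by the tool arm_command, never from a script. Its argument "series" is a list of rows, each an object with "linear": the shift along the tool's x, y, z in m, a list of three; "turn": the turn about the tool's z in rad. A call has 1 to 10 rows; each row shifts and turns the commanded pose from where the row before left it, along the tool's axes as they then stand; what a row does not reach is not made up. A row lasts 1/10 s, in which the tool goes at most 50 mm and 8.59 degrees, less where a joint would pass 70% of its speed; a pose out of reach is approached as far as the arm can. A call with a gripper value outside its range is refused whole. "jaw" is the opening, from -1 (shut) to 1 (fully open), set as the call begins (left out, the last holds). The fingers move at their own pace and stop on an object; the grip force is fixed at half the most. Time passes only in rows, so rows that do not move let the fingers close. It gives the time, the measured TCP pose, the force, the opening and the grip force at its end, in the units of the state.
- ctrl.get_obs(): the state, without advancing time (a new reading comes with each control period).
- ctrl.get_image(name): name is "scene" or "top" or "wrist"; returns a dict with "frame" (400x640x3 uint8, blue, green, red), "fx", "fy", "cx", "cy" (pixels), "rvec" (rotation vector, rad) and "tvec" (3), from world to camera coordinates, as OpenCV has them. Camera axes: x right, y down, z forward; pixel columns grow to the right and rows downward; lengths in mm; the calibration is good to about 2 mm. A picture is of the moment at which its call begins. There is no depth.
- ctrl.close_job(): hands the job in; it is judged then, once.
The state is a dict: "t": time; "qpos": joint angles; "qvel": joint speeds; "joint_torque": joint torques, N m; "ee_pos": TCP position; "orientation": TCP orientation; "ft_force": force on the tool from outside, world axes, zero at the start; "moment": the same for the moment, N m; "width": finger opening in mm; "grasp_force": force on a finger pad.
Only numpy, scipy, OpenCV 4.12 (cv2) and the standard library are available. Lean on these libraries where they do the work, as an engineer would, in place of code of your own. Each camera call takes 0.05 s, during which the arm holds its last target. There are 200 camera calls.

## Working session

There is one attempt and no reset: what is moved stays moved. The work goes in short steps, Python scripts to look and compute and a tool call to move; the robot and the scene stay as the last step left them, time stands still between calls to the robot, and variables do not carry over. Pictures are saved under pics/ and viewed, at most 10 in all, crops included, and the job is handed in when it is done.

Besides the shell and the picture viewer there is one more tool, called after ">>>" in YAML: its name, and indented under it one key for each argument. arm_command: Moves the arm, as the interface text tells. Its arguments: {"type":"object","properties":{"series":{"type":"array"},"jaw":{"type":"number"}},"required":["series"]}

```bash
mkdir -p pics
cat > h.py <<'E'
import numpy as np, cv2, pickle
from workcell import ctrl
def snap(n,f):
    im=ctrl.get_image(n); cv2.imwrite(f'pics/{f}.png',im['frame']); pickle.dump(im,open(f'pics/{f}.pkl','wb')); return im
def load(f): return pickle.load(open(f'pics/{f}.pkl','rb'))
def K(im): return np.array([[im['fx'],0,im['cx']],[0,im['fy'],im['cy']],[0,0,1.]])
def ray(im,u,v):
    R=cv2.Rodrigues(np.array(im['rvec'],float))[0]; t=np.array(im['tvec'],float).ravel()
    return -R.T@t, R.T@np.linalg.inv(K(im))@[u,v,1]
def atz(im,u,v,z):
    c,d=ray(im,u,v); return c+d*(z-c[2])/d[2]
def proj(im,p): return cv2.projectPoints(np.array(p,float).reshape(-1,3),np.array(im['rvec'],float),np.array(im['tvec'],float),K(im),None)[0].reshape(-1,2)
def crop(f,x0,y0,x1,y1,s,o): cv2.imwrite(f'pics/{o}.png',cv2.resize(load(f)['frame'][y0:y1,x0:x1],None,fx=s,fy=s,interpolation=cv2.INTER_CUBIC))
E
python3 - <<'E'
from h import *
a=snap('top','top0'); b=snap('scene','sc0')
for i in (a,b): print(i['fx'],ray(i,320,200))
o=ctrl.get_obs(); print(o['ee_pos'],o['orientation'],o['width'])
E
```

```text
458.2376321251884 (array([ 395.75127922,   -2.36941322, 1004.21187094]), array([ 0.16721817, -0.01386469, -0.98584386]))
370.9505446452696 (array([948.31524953, 335.75481745, 848.31280042]), array([-0.46160717, -0.37313814, -0.80479893]))
[196.87237787 592.68591898 240.98758407] [-5.01662673e-01 -3.10101409e+00  2.09583033e-03] 87.70336313853348
```

View pics/top0.png

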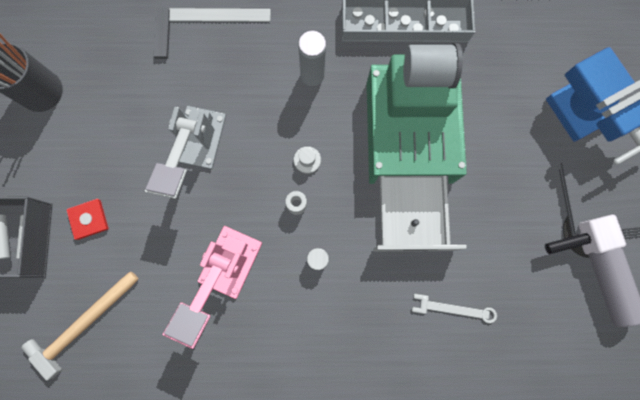

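View pics/sc0.png

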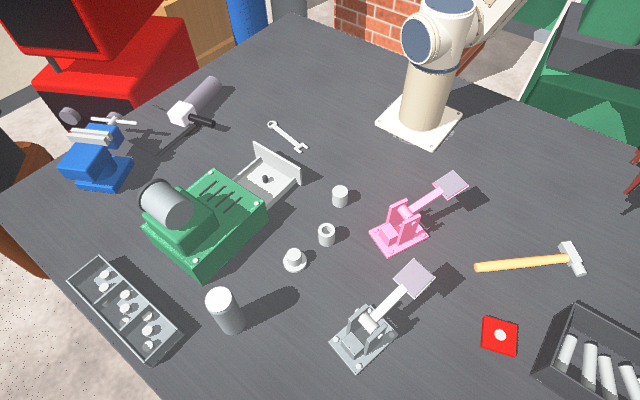

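Top view: three small round parts: hub (307,160, stepped disc), ring with a dark hole (296,203), and plain round (318,260). The holed one is the bush. The grey stand is at (190,150) and the pink look-alike at (220,285). The tray is open, with the pin at (415,223). I'll confirm in an enlarged crop.

Run:
```python
from h import *
a=load('top0');s=load('sc0')
crop('top0',265,130,475,270,3.8,'c1'); crop('top0',130,85,240,205,5,'c2')
for n,u,v,z in [('bush',296,202,50),('solid',318,259,50),('hub',307,157,45),('pin',415,222,37),('plateL',380,247,78),('plateR',466,247,78),('pad',167,179,140)]: print(n,atz(a,u,v,z).round(1))
for n,u,v,z in [('bush',327,229,50),('solid',340,189,50),('pin',266,177,37)]: print('sc',n,atz(s,u,v,z).round(1))
```

```text
bush [553.4  34.8  50. ]
solid [433.8 -11.2  50. ]
hub [652.5  11.8  45. ]
pin [ 512.  -218.4   37. ]
plateL [ 456.4 -136.3   78. ]
plateR [ 455.9 -311.1   78. ]
pad [583.5 278.6 140. ]
sc bush [551.7  35.6  50. ]
sc solid [427.9 -13.8  50. ]
sc pin [ 511.8 -213.2   37. ]
```

View pics/c1.png

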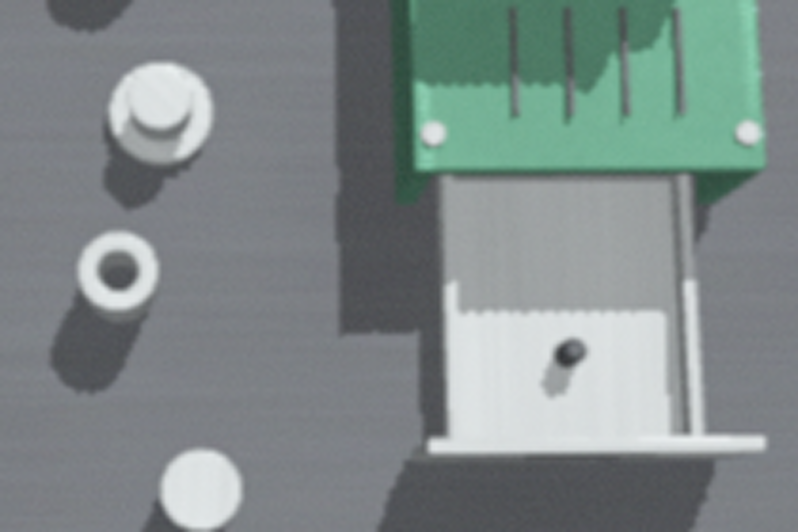

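View pics/c2.png

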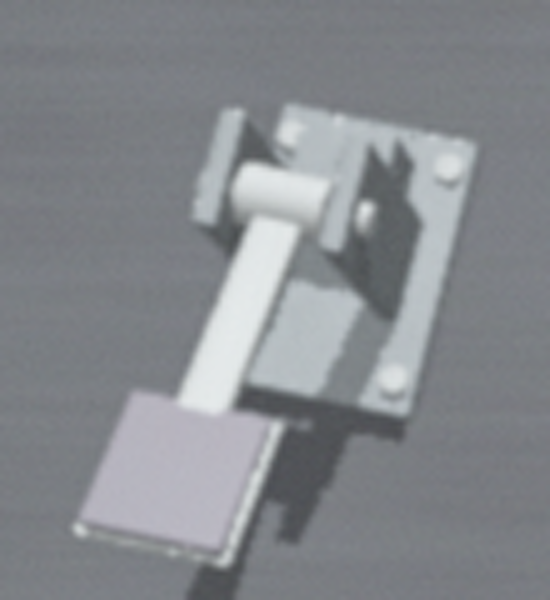

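The crop confirms it: the ring with the through-hole at (296,201) is the bush, the hub at (307,160) has a solid boss, and the round at (318,259) is plain. The top-view pin tip is at (415.5,222). The second crop shows the grey stand with its pad at about (166,180). The bush works out near (553,35) and the pin near (513,-219). I'm moving over the bush.

>>> arm_command:
  series:
    - {"linear": [0,0,0],"turn": -0.107}
    - {"linear": [0,0,0],"turn": -0.107}
    - {"linear": [0,0,0],"turn": -0.107}
    - {"linear": [-0.025,-0.04,0],"turn": 0}
    - {"linear": [-0.025,-0.04,0],"turn": 0}
    - {"linear": [-0.025,-0.04,0],"turn": 0}
    - {"linear": [-0.025,-0.04,0],"turn": 0}
    - {"linear": [-0.025,-0.04,0],"turn": 0}
    - {"linear": [-0.025,-0.04,0],"turn": 0}
    - {"linear": [-0.025,-0.04,0],"turn": 0}
  jaw: 1

```text
t: 1.1
ee_pos: [372.6, 311.4, 241.6]
orientation: [0.001, -3.141, 0.0]
ft_force: [1.0, 0.1, 0.5]
width: 87.5
grasp_force: 0.0
```

>>> arm_command:
  series:
    - {"linear": [-0.025,-0.04,0],"turn": 0}
    - {"linear": [-0.025,-0.04,0],"turn": 0}
    - {"linear": [-0.025,-0.04,0],"turn": 0}
    - {"linear": [-0.025,-0.04,0],"turn": 0}
    - {"linear": [-0.025,-0.04,0],"turn": 0}
    - {"linear": [-0.025,-0.04,0],"turn": 0}
    - {"linear": [-0.025,-0.04,0],"turn": 0}
    - {"linear": [0,0,0],"turn": 0}
    - {"linear": [0,0,0],"turn": 0}

```text
t: 2.0
ee_pos: [547.0, 32.3, 241.1]
orientation: [-0.004, -3.14, -0.0]
ft_force: [-0.7, -0.3, -0.6]
width: 87.6
grasp_force: 0.0
```

Run:
```python
from h import *
from scipy.spatial.transform import Rotation as R
w=snap('wrist','w1'); o=ctrl.get_obs(); print(o['t'],o['ee_pos'],R.from_rotvec(o['orientation']).as_matrix().round(3).tolist())
print(ray(w,320,200), proj(w,[[553,35,50],o['ee_pos']]))
```

```text
2.05 [546.45872626  33.28398264 241.14868349] [[-1.0, 0.001, -0.001], [0.001, 1.0, 0.0], [0.001, 0.0, -1.0]]
(array([474.69817455,  30.88219949, 383.51376604]), array([ 0.28713285,  0.01252175, -0.95818035])) [[319.81912045 181.93080954]
 [320.94838435 253.21938581]]
```

View pics/w1.png

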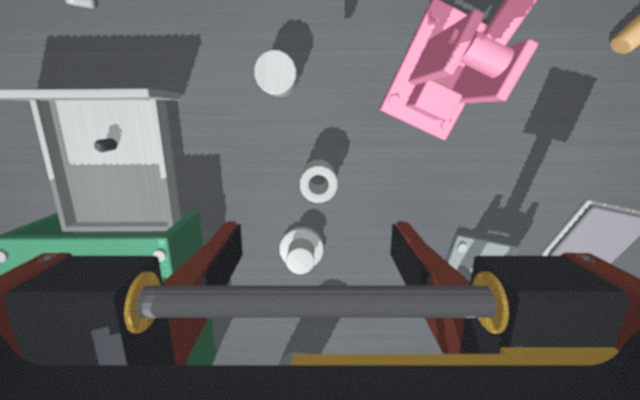

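The wrist view shows the bush ring at (318,184), the hub at (300,250), the solid at (275,72), and the pin with its tip near (98,146) and foot near (114,144).

Run:
```python
from h import *
w=load('w1')
print(atz(w,318,183.5,50),atz(w,99,146,37),atz(w,114,144,12),proj(w,[[554,35,50],[513,-219,37],[513,-219,12]]))
g=cv2.cvtColor(w['frame'],cv2.COLOR_BGR2GRAY)
m=(g[160:205,295:345]>185).astype(np.uint8); print(cv2.fitEllipse(max(cv2.findContours(m,0,1)[0],key=len)))
```

```text
[554.84691361  32.91206267  50.        ] [ 512.96253278 -219.90050862   37.        ] [ 513.30458747 -218.97064106   12.        ] [[319.81792915 182.77912621]
 [ 99.78553763 146.03106815]
 [113.93153722 143.75159969]]
((22.99949836730957, 24.1715145111084), (35.08185958862305, 36.253971099853516), 85.58615112304688)
```

>>> arm_command:
  series:
    - {"linear": [-0.007,0.001,0.03],"turn": 0}
    - {"linear": [0,0,0.045],"turn": 0}
    - {"linear": [0,0,0.045],"turn": 0}
    - {"linear": [0,0,0.045],"turn": 0}
    - {"linear": [0,0,0.03],"turn": 0}
    - {"linear": [0,0,0.012],"turn": 0}
    - {"linear": [0,0,0],"turn": 0}
    - {"linear": [0,0,0],"turn": 0}

```text
t: 2.85
ee_pos: [554.8, 34.9, 35.8]
orientation: [-0.002, 3.14, 0.0]
ft_force: [1.1, 1.3, 0.3]
width: 87.8
grasp_force: 0.0
```

>>> arm_command:
  series:
    - {"linear": [0,0,0],"turn": 0}
    - {"linear": [0,0,0],"turn": 0}
    - {"linear": [0,0,0],"turn": 0}
    - {"linear": [0,0,0],"turn": 0}
    - {"linear": [0,0,0],"turn": 0}
    - {"linear": [0,0,0],"turn": 0}
    - {"linear": [0,0,0],"turn": 0}
    - {"linear": [0,0,0],"turn": 0}
  jaw: -1

```text
t: 3.65
ee_pos: [554.2, 34.3, 34.8]
orientation: [0.0, -3.142, -0.0]
ft_force: [-0.9, 1.3, 3.0]
width: 42.8
grasp_force: 30.0
```

>>> arm_command:
  series:
    - {"linear": [0,0,-0.03],"turn": 0}
    - {"linear": [0,0,-0.045],"turn": 0}
    - {"linear": [0,0,-0.045],"turn": 0}
    - {"linear": [0.005,-0.033,0],"turn": 0}
    - {"linear": [0.006,-0.04,0],"turn": 0}
    - {"linear": [0.006,-0.04,0],"turn": 0}
    - {"linear": [0.006,-0.04,0],"turn": 0}
    - {"linear": [0.006,-0.04,0],"turn": 0}
    - {"linear": [0.006,-0.035,0],"turn": 0}
    - {"linear": [0.006,-0.025,0],"turn": 0}

```text
t: 4.65
ee_pos: [512.1, -220.8, 153.9]
orientation: [-0.002, -3.14, -0.0]
ft_force: [-0.5, -0.3, -5.7]
width: 43.0
grasp_force: 30.0
```

>>> arm_command:
  series:
    - {"linear": [0,0,0],"turn": 0}
    - {"linear": [0,0,0],"turn": 0}
    - {"linear": [0,0,0],"turn": 0}

```text
t: 4.95
ee_pos: [512.8, -217.9, 154.1]
orientation: [0.001, -3.14, -0.001]
ft_force: [0.8, -0.0, -4.8]
width: 42.6
grasp_force: 30.0
```

Run:
```python
from h import *
w=snap('wrist','w2'); o=ctrl.get_obs(); print(o['t'],o['ee_pos'],o['width'])
print(proj(w,[[513,-219,37],[513,-219,12],o['ee_pos'],o['ee_pos']+[0,0,15],o['ee_pos']-[0,0,35]]))
s=snap('scene','s2'); crop('w2',180,80,460,290,2.8,'w2c')
```

```text
5.0 [ 513.04079048 -217.77296137  154.28803979] 42.563634358459986
[[316.61412167 194.31548567]
 [316.55915021 187.48560056]
 [319.43920991 254.54777266]
 [319.79539399 269.16449081]
 [318.81887582 229.09113636]]
```

View pics/w2c.png

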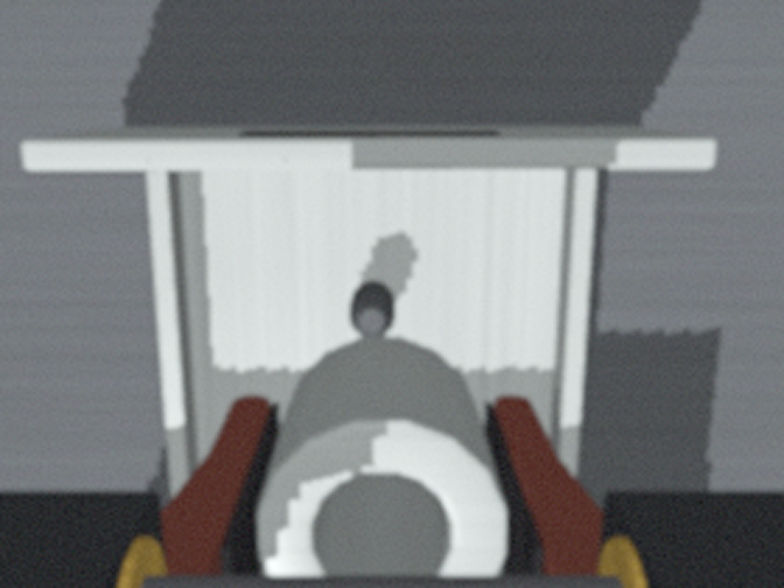

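The crop shows the bush gripped upright with its top ring centre at about (316.1,269.3), and the pin tip at (312.5,194.6) with its foot at (312.9,187). I'll compare the two.

Run:
```python
from h import *
w=load('w2')
print(atz(w,316.1,269.3,169),atz(w,312.5,194.6,37),atz(w,312.9,187,12), atz(load('w1'),99,146,37))
print(atz(load('top0'),415.5,222,37),atz(load('top0'),296.05,201.3,50))
```

```text
[ 513.27840641 -219.53033348  169.        ] [ 513.27009914 -222.71646101   37.        ] [ 512.51037415 -222.59971793   12.        ] [ 512.96253278 -219.90050862   37.        ]
[ 512.00496622 -219.42479813   37.        ] [554.88044912  34.7437582   50.        ]
```

>>> arm_command:
  series:
    - {"linear": [0,-0.0015,0.03],"turn": 0}
    - {"linear": [0,0,0.04],"turn": 0}
    - {"linear": [0,0,0.01],"turn": 0}
    - {"linear": [0,0,0.004],"turn": 0}
    - {"linear": [0,0,0.004],"turn": 0}
    - {"linear": [0,0,0.004],"turn": 0}
    - {"linear": [0,0,0],"turn": 0}

```text
t: 5.75
ee_pos: [513.7, -220.5, 63.4]
orientation: [-0.0, 3.14, -0.001]
ft_force: [-0.7, -0.4, -4.6]
width: 42.9
grasp_force: 30.0
```

>>> arm_command:
  series:
    - {"linear": [0,0,0.004],"turn": 0}
    - {"linear": [0,0,0.004],"turn": 0}
    - {"linear": [0,0,0.004],"turn": 0}
    - {"linear": [0,0,0.002],"turn": 0}
    - {"linear": [0,0,0],"turn": 0}
    - {"linear": [0,0,0],"turn": 0}

```text
t: 6.35
ee_pos: [513.2, -220.3, 48.6]
orientation: [0.0, -3.141, -0.0]
ft_force: [-0.5, 0.4, -4.8]
width: 42.5
grasp_force: 30.0
```

Force is unchanged with the bush 22 mm past the pin's tip, so the bush is over the pin. Releasing.

>>> arm_command:
  series:
    - {"linear": [0,0,0.001],"turn": 0}
    - {"linear": [0,0,0],"turn": 0}
    - {"linear": [0,0,0],"turn": 0}

```text
t: 6.65
ee_pos: [513.3, -220.3, 47.7]
orientation: [-0.0, 3.141, -0.0]
ft_force: [0.5, -0.5, -4.6]
width: 42.8
grasp_force: 30.0
```

>>> arm_command:
  series:
    - {"linear": [0,0,0],"turn": 0}
    - {"linear": [0,0,0],"turn": 0}
    - {"linear": [0,0,0],"turn": 0}
    - {"linear": [0,0,0],"turn": 0}
    - {"linear": [0,0,0],"turn": 0}
    - {"linear": [0,0,0],"turn": 0}
  jaw: 0.45

```text
t: 7.25
ee_pos: [513.3, -220.3, 47.8]
orientation: [-0.0, 3.141, -0.0]
ft_force: [-0.1, 0.6, 0.7]
width: 63.6
grasp_force: 0.0
```

>>> arm_command:
  series:
    - {"linear": [0,0,-0.02],"turn": 0}
    - {"linear": [0,0,-0.04],"turn": 0}
    - {"linear": [0,0,-0.04],"turn": 0}
    - {"linear": [0,0,-0.04],"turn": 0}
    - {"linear": [0,0,0],"turn": 0}
    - {"linear": [0,0,0],"turn": 0}

```text
t: 7.85
ee_pos: [513.6, -220.5, 188.6]
orientation: [-0.0, 3.14, -0.001]
ft_force: [-0.4, 0.3, -0.2]
width: 63.7
grasp_force: 0.0
```

Run:
```python
from h import *
w=snap('wrist','w3'); o=ctrl.get_obs(); print(o['t'],o['ee_pos'],o['width'])
print(proj(w,[[513,-220.4,62],[513,-220.4,12]]))
s=snap('scene','s3')
a=w['frame'][80:290,180:460]; b=s['frame'][120:240,200:360]
cv2.imwrite('pics/m3.png',np.hstack([cv2.resize(a,(400,300)),cv2.resize(b,(400,300))]))
```

```text
7.9 [ 512.81792317 -220.14573391  187.34405889] 63.549210274112895
[[318.06872043 190.37897839]
 [317.83163427 178.53208915]]
```

View pics/m3.png

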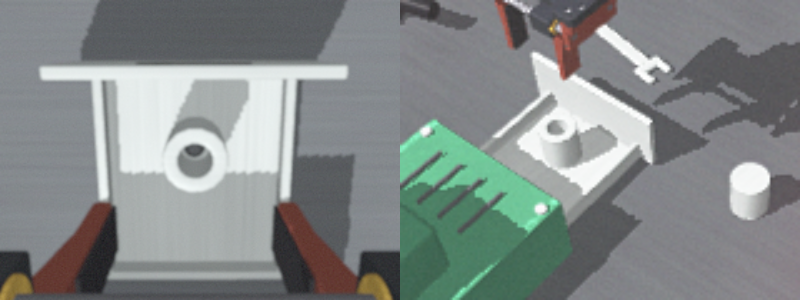

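The left half (wrist) shows the bush around the pin, with the pin visible in the bore. The right half (scene) shows it upright on the tray floor. Next is closing the tray.

>>> arm_command:
  series:
    - {"linear": [0.03,0,0],"turn": 0}
    - {"linear": [0.04,0,0],"turn": 0}
    - {"linear": [0.03,0,0],"turn": 0}
    - {"linear": [0,0,0.03],"turn": 0}
    - {"linear": [0,0,0.04],"turn": 0}
    - {"linear": [0,0,0.04],"turn": 0}
    - {"linear": [0,0,0.027],"turn": 0}
    - {"linear": [0,0,0],"turn": 0}
    - {"linear": [0,0,0],"turn": 0}
  jaw: -1

```text
t: 8.85
ee_pos: [412.3, -219.8, 49.8]
orientation: [0.0, -3.139, -0.003]
ft_force: [0.1, -0.3, 0.8]
width: 1.1
grasp_force: 0.0
```

>>> arm_command:
  series:
    - {"linear": [-0.01,0,0],"turn": 0}
    - {"linear": [-0.008,0,0],"turn": 0}
    - {"linear": [-0.006,0,0],"turn": 0}
    - {"linear": [-0.005,0,0],"turn": 0}
    - {"linear": [-0.005,0,0],"turn": 0}
    - {"linear": [-0.006,0,0],"turn": 0}
    - {"linear": [-0.008,0,0],"turn": 0}
    - {"linear": [-0.01,0,0],"turn": 0}
    - {"linear": [-0.01,0,0],"turn": 0}
    - {"linear": [-0.01,0,0],"turn": 0}

```text
t: 9.85
ee_pos: [492.0, -220.1, 50.6]
orientation: [0.0, -3.141, -0.001]
ft_force: [-3.4, 2.3, 2.3]
width: 0.4
grasp_force: 1.5
```

>>> arm_command:
  series:
    - {"linear": [-0.01,0,0],"turn": 0}
    - {"linear": [-0.01,0,0],"turn": 0}
    - {"linear": [-0.01,0,0],"turn": 0}
    - {"linear": [-0.01,0,0],"turn": 0}
    - {"linear": [-0.01,0,0],"turn": 0}
    - {"linear": [-0.01,0,0],"turn": 0}
    - {"linear": [-0.01,0,0],"turn": 0}

```text
t: 10.55
ee_pos: [561.9, -220.3, 50.5]
orientation: [0.0, -3.141, -0.0]
ft_force: [-3.1, 2.2, -1.0]
width: 0.5
grasp_force: 1.5
```

>>> arm_command:
  series:
    - {"linear": [-0.008,0,0],"turn": 0}
    - {"linear": [-0.006,0,0],"turn": 0}
    - {"linear": [-0.004,0,0],"turn": 0}
    - {"linear": [-0.003,0,0],"turn": 0}
    - {"linear": [-0.003,0,0],"turn": 0}

```text
t: 11.05
ee_pos: [583.6, -220.4, 50.7]
orientation: [0.001, -3.138, -0.001]
ft_force: [-18.2, -2.7, 13.3]
width: 0.5
grasp_force: 9.0
```

>>> arm_command:
  series:
    - {"linear": [-0.002,0,0],"turn": 0}
    - {"linear": [-0.002,0,0],"turn": 0}
    - {"linear": [-0.002,0,0],"turn": 0}

```text
t: 11.35
ee_pos: [583.5, -220.3, 50.8]
orientation: [0.001, -3.126, -0.004]
ft_force: [-37.6, -4.7, 29.7]
width: 0.3
grasp_force: 19.0
```

>>> arm_command:
  series:
    - {"linear": [-0.002,0,0],"turn": 0}
    - {"linear": [-0.002,0,0],"turn": 0}

```text
t: 11.55
ee_pos: [583.4, -220.2, 50.7]
orientation: [0.001, -3.118, -0.006]
ft_force: [-53.1, -6.4, 41.5]
width: 0.4
grasp_force: 26.5
```

The tray hit a firm stop at x=583.5. Backing off and looking.

>>> arm_command:
  series:
    - {"linear": [0.012,0,0],"turn": 0}
    - {"linear": [0.03,0,0],"turn": 0}
    - {"linear": [0.04,0,0],"turn": 0}
    - {"linear": [0.03,0,-0.03],"turn": 0}
    - {"linear": [0,0,-0.04],"turn": 0}
    - {"linear": [0,0,-0.04],"turn": 0}
    - {"linear": [0,0,-0.04],"turn": 0}
    - {"linear": [0,0,0],"turn": 0}
    - {"linear": [0,0,0],"turn": 0}

```text
t: 12.45
ee_pos: [484.2, -220.9, 202.0]
orientation: [0.0, 3.138, -0.003]
ft_force: [-0.3, 0.4, 0.2]
width: 0.5
grasp_force: 0.0
```

Run:
```python
from h import *
t=snap('top','t4'); w=snap('wrist','w4'); s=snap('scene','s4'); o=ctrl.get_obs(); print(o['t'],o['ee_pos'],o['ft_force'])
a=t['frame'][130:270,350:490]; b=s['frame'][130:280,170:330]
cv2.imwrite('pics/m4.png',np.hstack([cv2.resize(a,(400,400)),cv2.resize(b,(400,400))]))
```

```text
12.6 [ 482.58599516 -220.05826666  199.37280191] [-0.07817052 -0.7059721   0.92647863]
```

View pics/m4.png

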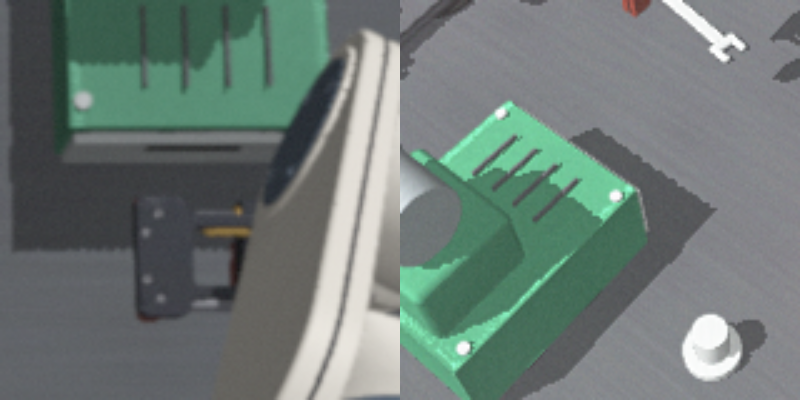

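The left half (top) shows the front plate flush with the hood. The right half (scene) shows the hood with no gap and the hub undisturbed. So the tray is home. Now locating the pad from the crop corners.

Run:
```python
from h import *
a=load('top0'); s=load('sc0'); f=lambda x,y,z: atz(a,130+x/5,85+y/5,z)
near=(f(133,392,125)+0)
C=[f(133,392,134.5),f(280,425,134.5),f(222,550,151.7),f(80,525,151.7)]
print('corners',np.round(C,1).tolist(),'ctr',np.mean(C,0))
print('sides',np.linalg.norm(C[0]-C[1]),np.linalg.norm(C[3]-C[2]),np.linalg.norm(C[1]-C[2]))
e=f(475,145,10)-f(410,412,10); print('base edge',e,np.linalg.norm(e))
piv=f(282,195,110); print('pivot~',piv)
d=e[:2]/np.linalg.norm(e[:2]); print('dir',d,'level pad', piv[:2]-130*d, 'released', piv[:2]-122.7*d)
print('scene pad', atz(s,414,278,143))
```

```text
corners [[615.6, 302.0, 134.5], [602.5, 244.7, 134.5], [550.2, 259.4, 151.7], [559.8, 313.0, 151.7]] ctr [582.02335359 279.74429672 143.1       ]
sides 58.76571168970943 54.455513359892635 56.96939471885648
base edge [123.98881317 -25.00593564   0.        ] 126.48526636875653
pivot~ [703.78130807 254.99264117 110.        ]
dir [ 0.98026289 -0.19769841] level pad [576.34713194 280.69343405] released [583.50305106 279.25023568]
scene pad [583.89065624 282.64058573 143.        ]
```

>>> arm_command:
  series:
    - {"linear": [-0.0085,0.0455,0],"turn": 0}
    - {"linear": [-0.0085,0.0455,0],"turn": 0}
    - {"linear": [-0.0085,0.0455,0],"turn": 0}
    - {"linear": [-0.0085,0.0455,0],"turn": 0}
    - {"linear": [-0.0085,0.0455,0],"turn": 0}
    - {"linear": [-0.0085,0.0455,0],"turn": 0}
    - {"linear": [-0.0085,0.0455,0],"turn": 0}
    - {"linear": [-0.0085,0.0455,0],"turn": 0}
    - {"linear": [-0.0085,0.0455,0],"turn": 0}
    - {"linear": [-0.0085,0.0455,0],"turn": 0}

```text
t: 13.6
ee_pos: [567.5, 236.5, 198.7]
orientation: [0.001, -3.139, 0.002]
ft_force: [-0.1, 0.3, 0.3]
width: 0.8
grasp_force: 0.0
```

>>> arm_command:
  series:
    - {"linear": [-0.0085,0.0455,0],"turn": 0}
    - {"linear": [0,0,0],"turn": 0}
    - {"linear": [0,0,0.02],"turn": 0}
    - {"linear": [0,0,0.01],"turn": 0}
    - {"linear": [0,0,0],"turn": 0}
    - {"linear": [0,0,0],"turn": 0}

```text
t: 14.2
ee_pos: [576.5, 279.4, 170.2]
orientation: [-0.001, -3.14, 0.001]
ft_force: [0.6, -0.4, -0.1]
width: 0.6
grasp_force: 0.0
```

Run:
```python
from h import *
w=snap('wrist','w5'); s=snap('scene','s5'); o=ctrl.get_obs(); print(o['t'],o['ee_pos'],o['ft_force'])
b=s['frame'][210:390,310:470]
cv2.imwrite('pics/m5.png',np.hstack([cv2.resize(w['frame'],(400,300)),cv2.resize(b,(400,300))]))
```

```text
14.3 [576.87884048 279.69981034 171.04192315] [-0.0315961  -0.01372539  0.31635211]
```

View pics/m5.png

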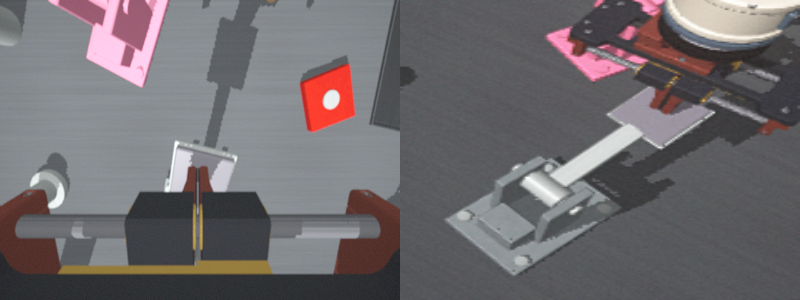

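The left half (wrist) and right half (scene) both show the closed fingers over the middle of the grey stand's pad. Pressing.

>>> arm_command:
  series:
    - {"linear": [0,0,0.006],"turn": 0}
    - {"linear": [0,0,0.006],"turn": 0}
    - {"linear": [0,0,0.006],"turn": 0}
    - {"linear": [0,0,0.006],"turn": 0}
    - {"linear": [0,0,0.006],"turn": 0}
    - {"linear": [0,0,0],"turn": 0}

```text
t: 14.9
ee_pos: [576.1, 280.2, 139.7]
orientation: [0.0, -3.14, 0.0]
ft_force: [-1.8, 1.2, 4.9]
width: 0.5
grasp_force: 2.1
```

>>> arm_command:
  series:
    - {"linear": [0,0,0.005],"turn": 0}
    - {"linear": [0,0,0.005],"turn": 0}
    - {"linear": [0,0,0.004],"turn": 0}
    - {"linear": [0,0,0.004],"turn": 0}
    - {"linear": [0,0,0],"turn": 0}
    - {"linear": [0,0,0],"turn": 0}
    - {"linear": [0,0,0],"turn": 0}
    - {"linear": [0,0,0],"turn": 0}
    - {"linear": [0,0,0],"turn": 0}

```text
t: 15.8
ee_pos: [575.8, 280.4, 122.8]
orientation: [0.0, -3.14, -0.0]
ft_force: [-5.5, 1.4, 6.7]
width: 0.4
grasp_force: 3.4
```

Run:
```python
from h import *
s=snap('scene','s6'); t=snap('top','t6'); o=ctrl.get_obs(); print(o['t'],o['ee_pos'],o['ft_force'])
b=s['frame'][210:390,310:470]; a=s['frame'][120:270,170:360]
cv2.imwrite('pics/m6.png',np.hstack([cv2.resize(a,(380,300)),cv2.resize(b,(400,300))]))
```

```text
15.9 [575.85737521 280.4176963  122.85061639] [-5.0935769   1.39215739  7.05602055]
```

View pics/m6.png

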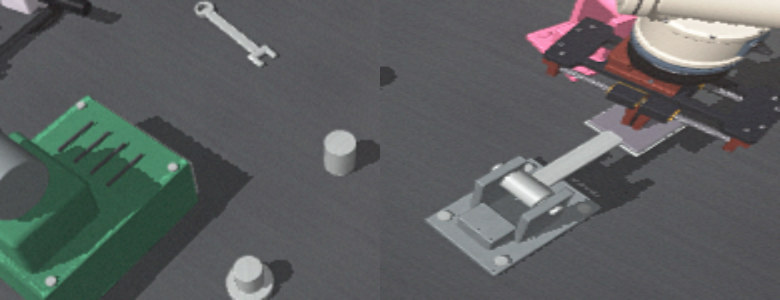

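The lever is level: the tips are at z≈104 against 105 nominal, with about 7–8 N on them. The tray is home, and the solid and hub are in place. Handing in.

```bash
python3 -c "
from workcell import ctrl
print(ctrl.close_job())"
```

```text
the job is handed in; nothing more can be done
None
```

I handed the job in at about 16 s with the bush over the pin, the tray fully home and the lever held level at about 7 N; the solid round and hub were not touched, and no verdict came back.

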